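# Clamp a rock core in the V-block

### The arm

A 7-joint arm with a two-finger parallel gripper is mounted at the origin on the work surface. World frame = base frame: x ahead of the robot, y to its left, z up, the work surface at z = 0. Lengths are in m, angles in rad, forces in N, time in s.
With the tool pointing down it reaches from about 0.425 to 0.875 m from the base axis. Payload 4.7 kg.
Tool frame: the origin (TCP) lies between the finger pads; the fingertips stand ctrl.nose_length ahead of it and the grasp point (between the pads) lies 8 mm behind it (ctrl.nose_length is the distance from the TCP to the fingertips, in m); z points along the fingers, y is the line along which they close (so a half turn about z gives the same grasp; the last joint's range is limited). The gripper opens to 87 mm and grips with 3 to 60 N. Pads are 19 mm wide; open, the fingers measure 117 mm over their backs; the gripper's body (75 mm by 190 mm) begins 51 mm behind the grasp point.
Start: joints at [-1.221, 0.321, -0.07, 1.45, 0.023, 1.371, -0.057], TCP at [0.214, 0.614, 0.234] pointing down, gripper open.
Joint ranges: [-2.86, 2.86], [-0.3, 2.09], [-1.38, 1.24], [0.06, 2.45], [-1.56, 4.7], [0.09, 2.05], [-2.69, 2.69]. Speed limits (rad/s): [2.57, 2.57, 3.14, 3.14, 3.14, 3.14, 3.14].

### API

Orientations are given as a unit quaternion [x, y, z, w].
In Python, from workcell import ctrl, optics gives the robot as it stands.
- The arm moves only by the tool play_rows, never from a script. Its argument "steps" is a list of rows, each an object with "offset": the shift along the tool's x, y, z normalised to -1 to 1, where 1 is 0.1 m, a list of three; "rot": the turn, a rotation vector about the tool's x, y, z normalised to -1 to 1, where 1 is 90 degrees, a list of three. In form: [{"offset": [dx, dy, dz], "rot": [rx, ry, rz]}, ...]. A call has 1 to 10 rows; each row shifts and turns the commanded pose from where the row before left it, along the tool's axes as they then stand; what a row does not reach is not made up. A row lasts 1/10 s, in which the tool goes at most 50 mm and 8.59 degrees, less where a joint would pass 70% of its speed; a pose out of reach is approached as far as the arm can. A call with a number of a shift or a turn outside -1 to 1 is refused whole. A call with a gripper value outside its range is refused whole. "jaw" is the closure, from -1 (fully open) to 1 (shut), set as the call begins (left out, the last holds). The fingers move at their own pace and stop on an object; "grip_force" is the grip in N (left out, the last holds). Time passes only in rows, so rows that do not move let the fingers close. It gives the time, the measured TCP pose, the force, the opening and the grip force at its end, in the units of the state.
- ctrl.read_state(): the state, without advancing time (a new reading comes with each control period).
- optics.grab_frame(name): name is "scene" or "top" or "wrist"; returns a dict with "frame" (384x512x3 uint8, blue, green, red), "depth" (384x512 float32, m along the optical axis (not along the pixel's ray), 0 where there is no reading), "intrinsics" (3x3 intrinsics, pixels), "rvec" (rotation vector, rad) and "tvec" (3), from world to camera coordinates, as OpenCV has them. Camera axes: x right, y down, z forward; pixel columns grow to the right and rows downward; lengths in m; the calibration is good to about 2 mm. A picture is of the moment at which its call begins.
- ctrl.hand_in(): hands the job in; it is judged then, once.
Trained networks look in a picture, given as the dict that the camera call returned (one of the last four; its "shot" number tells which), for a name from the list of things; names that differ only in an ending like _2 or _b are one class to them, and where a whole thing is asked for, a point or a joint stands for the part that bears it (a point fixed in the world has none). Each returns a list of dicts, best first, with "p" (0 to 1); they miss things now and then, are a little off and sometimes report something else, mostly with a low value. They report only what shows in the picture. A call takes as long as a camera call. They do not tell look-alikes from the thing itself.
- optics.look_for(picture, query): "box" ([centre column, centre row, width, height] in pixels, round what is visible of it).
- optics.regions_of(picture, query): "pixels" (384x512 bool, what is visible of it) and "box" ([centre column, centre row, width, height] in pixels, round what is visible of it).
- optics.tip_of(picture, query): "location" ([column, row] in pixels: a listed point, or the origin of a listed thing).
The state is a dict: "time": time; "joints": joint angles; "qvel": joint speeds; "tau": joint torques, N m; "tool_pos": TCP position; "orientation": TCP orientation; "force": force on the tool from outside, world axes, zero at the start; "torque": the same for the moment, N m; "opening": opening from 0.0 (shut) to 1.0 (fully open); "gripper_force": force on a finger pad.
Only numpy, scipy, OpenCV 4.12 (cv2) and the standard library are available. Lean on these libraries where they do the work, as an engineer would, in place of code of your own. Each camera call takes 0.05 s, during which the arm holds its last target. There are 200 camera calls.

### The job

Pick up the full-size rock core (the one that is both thick and long) from its wooden rest and lower it gently into the steel V-blocks, centred along their length and lying in both notches. Then swing the open clamp strap over so that it lies on the core.

Things in the scene. Friction and masses are not known exactly. Their poses are not given: they have to be found in the camera images.
- long_core_center (a point): Centre of the full-size core: stone cylinder 38 mm thick, 180 long, 0.5 kg, lying along its x axis, centre at z = 35 mm, on a wooden rest: two supports 26 to 42 mm either side of its middle, 26 high, 42 wide, joined by a 6 mm runner; fingers fit beside the middle. Bystanders on like rests, near parallel, centres over 105 mm off: one as thick but 95 long, one as long but 24 thick. They swap places.
- v_seat (a point): Where the core's centre is once seated, z = 49 mm; x runs along the notches, z up. Fixed steel base 200 x 130 x 10 mm; V-blocks centred at x = +-45 mm from here, each 24 mm thick along x, 72 wide, top at z = 52 mm, with 90 degree notches 60 mm wide at the mouth. The 66 mm between them is free down to the base, so fingers that hold the core's middle fit in.
- strap_hinge (a point): Mid-width of the strap on its hinge axis, on the fixture at x +74, y -47, z +22 mm from v_seat (fixed; same axes; hinge axis along x). The clamp strap is a flat aluminium bar 20 mm wide along x, 6 thick, reaching 102 mm from this axis, 0.15 kg, in a steel fork 35 mm wide. It comes down across the end of a seated core, clear of the V-blocks.
- strap (a joint): Strap angle, rad. 0: level, pointing to v_seat's +y, lying on a seated core. Grows as the free end rises; 1.57 upright. Starts open at 1.65 to 1.95, leaning out to v_seat's -y (stop 2.0; without a core it drops to -0.25). The stiff hinge holds it within about 0.4 of upright; pushed towards the core to 1.1 or less, it falls slowly onto it by itself. About 1 N at the free end moves it.
Not all that is in view belongs to the job. What is shaped like the part that bears long_core_center but green is not meant.

How it is judged:
By the outcome, as a careful person would: the job done as asked, in the order asked, and still so for the second after the job is handed in, with the robot touching nothing.
It also fails if it takes over 48 s, if anything falls off the work surface, if the arm or the gripper's body presses on something with over 40 N, if the wrist force passes 120 N, or if a joint passes its speed limit or range.

## Working session

There is one attempt and no reset: what is moved stays moved. The work goes in short steps, Python scripts to look and compute and a tool call to move; the robot and the scene stay as the last step left them, time stands still between calls to the robot, and variables do not carry over. Pictures are saved under pics/ and viewed, at most 10 in all, crops included, and the job is handed in when it is done.

Besides the shell and the picture viewer there is one more tool, called as a command line: name --argument value ..., lists and objects as JSON in quotes. play_rows: Moves the arm, as the interface text tells. Scaled input: -1 to 1 covers 0.1 m each way for a shift and 90 degrees each way for a turn. Its arguments: {"type":"object","properties":{"steps":{"type":"array"},"jaw":{"type":"number"},"grip_force":{"type":"number"}},"required":["steps"]}

```bash
ls; mkdir -p pics
cat > h.py <<'E'
import numpy as np, cv2, json
from workcell import ctrl, optics
from scipy.spatial.transform import Rotation as R
def cam(d):
    Rm=cv2.Rodrigues(np.array(d["rvec"],float))[0]; return np.array(d["intrinsics"]),Rm,np.array(d["tvec"],float).ravel()
def cloud(d):
    K,Rm,t=cam(d); z=d["depth"]; v,u=np.indices(z.shape)
    p=np.stack([(u-K[0,2])/K[0,0]*z,(v-K[1,2])/K[1,1]*z,z],-1)
    return (p-t)@Rm
def ray_at_z(d,uv,z):
    K,Rm,t=cam(d); r=Rm.T@np.linalg.solve(K,[uv[0],uv[1],1]); c=-Rm.T@t
    return c+r*(z-c[2])/r[2]
def proj(d,p):
    K,Rm,t=cam(d); q=K@(Rm@np.array(p)+t); return q[:2]/q[2]
E
python3 - <<'E'
from h import *
np.set_printoptions(precision=3,suppress=True)
s=ctrl.read_state(); print(s["time"],s["tool_pos"],s["orientation"],ctrl.nose_length)
ims=[]
for n in ["scene","top"]:
    d=optics.grab_frame(n); ims.append(d["frame"]); C=cloud(d)
    for q in ["long_core_center","v_seat","strap_hinge"]:
        for r in optics.tip_of(d,q)[:5]:
            u,v=r["location"]; print(n,q,round(r["p"],2),np.round([u,v]),C[int(v)%384,int(u)%512],ray_at_z(d,(u,v),{"l":.035,"v":.049,"s":.071}[q[0]]))
    for q in ["long_core_center","strap"]:
        for r in optics.regions_of(d,q)[:5]:
            m=r["pixels"]&(d["depth"]>0); P=C[m]
            print(n,q,"reg",round(r["p"],2),np.round(r["box"]),m.sum(),np.median(P,0) if m.any() else 0, P.max(0)[2] if m.any() else 0)
cv2.imwrite("pics/a.png",np.vstack([cv2.resize(i,(400,300)) for i in ims])); cv2.imwrite("pics/a.png",np.hstack([cv2.resize(i,(400,300)) for i in ims]))
cv2.imwrite("pics/top.png",cv2.resize(ims[1],(768,576)))
E
```

```text
pics
0.0 [0.214 0.613 0.232] [ 0.167  0.986 -0.001 -0.   ] 0.011
scene long_core_center 0.79 [270. 147.] [0.269 0.223 0.025] [0.282 0.213 0.035]
scene v_seat 0.79 [182. 271.] [ 0.413 -0.233  0.008] [ 0.441 -0.243  0.049]
scene strap_hinge 0.89 [184. 300.] [ 0.52  -0.293  0.098] [ 0.507 -0.287  0.071]
scene long_core_center reg 0.86 [273. 144.  58.  23.] 684 [0.274 0.231 0.029] 0.0391084839097422
scene long_core_center reg 0.78 [279. 196.  63.  45.] 1043 [0.447 0.062 0.047] 0.05598984835648141
scene strap reg 0.63 [176. 288.  22.  34.] 223 [ 0.516 -0.297  0.125] 0.1736524207353728
top long_core_center 0.63 [149. 259.] [0.257 0.243 0.039] [0.255 0.244 0.035]
top long_core_center 0.59 [229. 172.] [0.443 0.077 0.054] [0.445 0.078 0.035]
top v_seat 0.82 [372. 179.] [ 0.44  -0.239  0.011] [ 0.432 -0.231  0.049]
top strap_hinge 0.82 [399. 143.] [ 0.504 -0.282  0.078] [ 0.506 -0.285  0.071]
top long_core_center reg 0.76 [151. 260.  31.  85.] 1566 [0.254 0.24  0.036] 0.04370732970737106
top long_core_center reg 0.72 [231. 175.  20.  89.] 1418 [0.428 0.075 0.052] 0.05829419747446871
top strap reg 0.79 [411. 135.  31.  18.] 336 [ 0.506 -0.291  0.123] 0.17552890944513516
```

View pics/top.png

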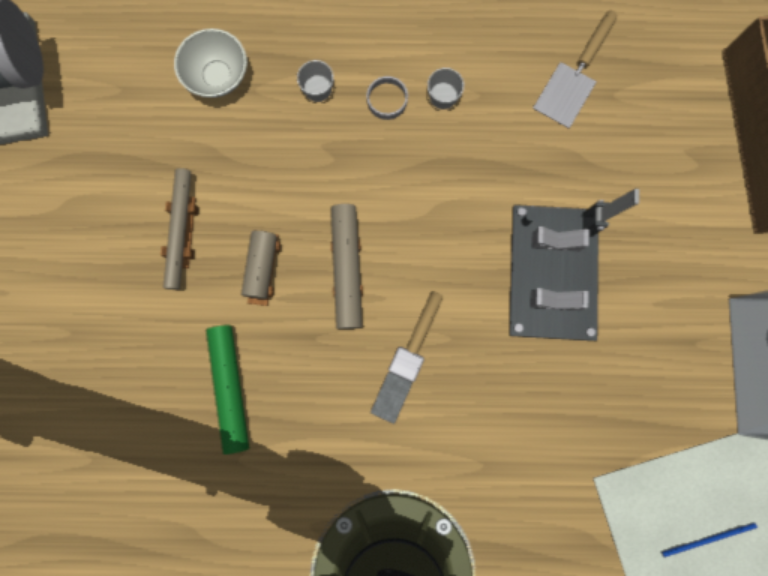

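View pics/a.png

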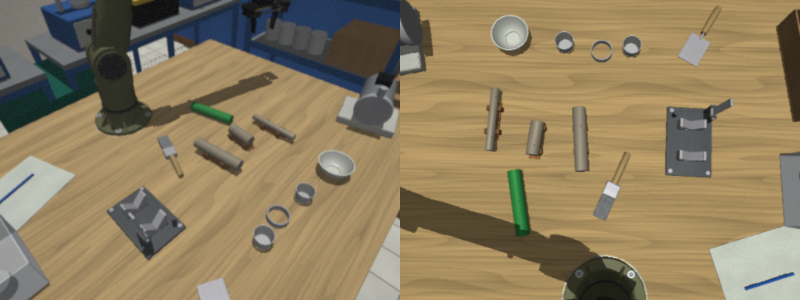

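The top view (768x576) shows these candidates:
- **Full-size core:** thick and long, at (346,266). This is my choice.
- **Short thick core:** (260,265).
- **Thin long core:** (178,230).
- **Green look-alike:** (228,390).

The fixture is at (555,272). Its strap is open, leaning right to (635,195).

Run:
```python
from h import *
np.set_printoptions(precision=4,suppress=True)
for n in ["top","scene"]:
    d=optics.grab_frame(n); C=cloud(d); ok=d["depth"]>0
    def sel(c,r,z0,z1): return ok&(np.abs(C[...,0]-c[0])<r[0])&(np.abs(C[...,1]-c[1])<r[1])&(C[...,2]>z0)&(C[...,2]<z1)
    m=sel((.435,.075),(.13,.05),.038,.07); P=C[m]
    (cx,cy),(w,h),a=cv2.minAreaRect((P[:,:2]*1000).astype(np.float32)); 
    e=np.linalg.eigh(np.cov(P[:,:2].T))[1][:,1]; e*=np.sign(e[0])
    print(n,"core",cx,cy,w,h,a,"yaw",np.degrees(np.arctan2(e[1],e[0])),P[:,2].max(),P[:,:2].mean(0))
    b=sel((.44,-.235),(.14,.10),.004,.016); rb=cv2.minAreaRect((C[b][:,:2]*1000).astype(np.float32)); print("base",rb,np.median(C[b][:,2]))
    for q in ((.48,-.235),(.385,-.235)):
        v=sel(q,(.03,.05),.02,.06); print("V",cv2.minAreaRect((C[v][:,:2]*1000).astype(np.float32)),C[v][:,2].max())
    s=sel((.51,-.32),(.04,.09),.07,.22); P=C[s]; print("strap",P.mean(0),P[P[:,2].argmax()],P.min(0),P.max(0))
    Q=P[P[:,2]>.105]; e=np.linalg.eigh(np.cov(Q.T))[1][:,2]; print(e*np.sign(e[2]),Q.mean(0))
    if n=="top": cv2.imwrite("pics/c.png",cv2.resize(d["frame"][120:235,90:260],None,fx=4,fy=4))
```

```text
top core 432.8831481933594 75.42732238769531 180.28199768066406 37.76061248779297 4.136442184448242 yaw 4.258358492062615 0.058699113449316956 [0.4308 0.0748]
base ((440.1279296875, -234.68386840820312), (196.9373016357422, 279.7280578613281), 89.85691833496094) 0.010479744319057927
V ((482.99285888671875, -232.0695037841797), (100.402099609375, 39.985198974609375), 79.28005981445312) 0.05932669675586296
V ((389.5677795410156, -233.48939514160156), (72.93035125732422, 24.731454849243164), 87.48291015625) 0.05657046264943065
strap [ 0.5045 -0.2885  0.1171] [ 0.4974 -0.2962  0.1748] [ 0.4855 -0.3002  0.0705] [ 0.5274 -0.2759  0.1748]
[-0.0038 -0.1335  0.991 ] [ 0.5046 -0.292   0.1451]
scene core 436.5938415527344 69.50759887695312 180.32118225097656 38.54977035522461 4.931537628173828 yaw 4.461342687844748 0.05585263384464021 [0.4425 0.0644]
base ((424.0234680175781, -245.44622802734375), (142.8197784423828, 240.07484436035156), 87.32093048095703) 0.009879664291149842
V ((485.30133056640625, -232.23382568359375), (88.14923095703125, 34.16621780395508), 77.6454086303711) 0.054049855377184174
V ((392.98394775390625, -238.28506469726562), (73.01233673095703, 26.613744735717773), 88.53302764892578) 0.05517976177695972
strap [ 0.5145 -0.2956  0.1121] [ 0.5008 -0.2999  0.1745] [ 0.4916 -0.3041  0.0702] [ 0.5307 -0.28    0.1745]
[-0.1043 -0.0935  0.9901] [ 0.5138 -0.2995  0.1489]
```

View pics/c.png

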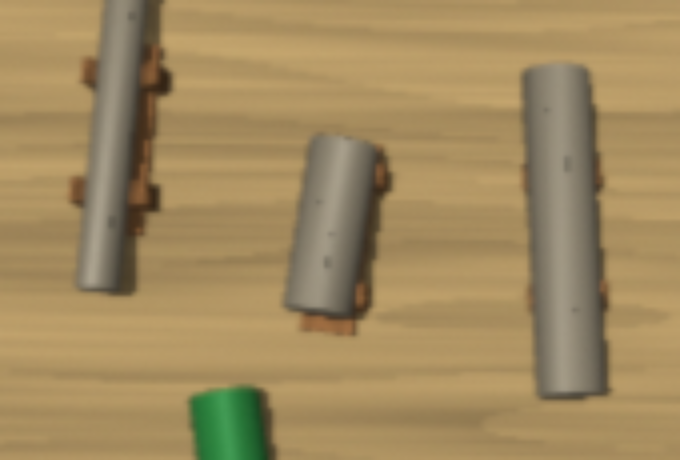

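play_rows --steps '[{"offset": [0, 0, 0], "rot": [0, 0, -0.087]}, {"offset": [0, 0, 0], "rot": [0, 0, -0.087]}, {"offset": [0, 0, 0], "rot": [0, 0, -0.087]}, {"offset": [-0.128, -0.396, 0], "rot": [0, 0, 0]}, {"offset": [-0.128, -0.396, 0], "rot": [0, 0, 0]}, {"offset": [-0.128, -0.396, 0], "rot": [0, 0, 0]}, {"offset": [-0.128, -0.396, 0], "rot": [0, 0, 0]}, {"offset": [-0.128, -0.396, 0], "rot": [0, 0, 0]}, {"offset": [-0.128, -0.396, 0], "rot": [0, 0, 0]}, {"offset": [-0.128, -0.396, 0], "rot": [0, 0, 0]}]' --jaw -1

```text
time: 1.7
tool_pos: [0.3247, 0.3423, 0.2339]
orientation: [-0.037, 0.999, 0.0, 0.0]
force: [0.9, -0.1, 1.1]
opening: 0.998
gripper_force: 0.0
```

play_rows --steps '[{"offset": [-0.128, -0.396, 0], "rot": [0, 0, 0]}, {"offset": [-0.128, -0.396, 0], "rot": [0, 0, 0]}, {"offset": [-0.128, -0.396, 0], "rot": [0, 0, 0]}, {"offset": [-0.128, -0.396, 0], "rot": [0, 0, 0]}, {"offset": [-0.128, -0.396, 0], "rot": [0, 0, 0]}, {"offset": [-0.128, -0.396, 0], "rot": [0, 0, 0]}, {"offset": [-0.128, -0.396, 0], "rot": [0, 0, 0]}, {"offset": [0, 0, 0], "rot": [0, 0, 0]}]'

```text
time: 2.5
tool_pos: [0.4358, 0.0682, 0.2341]
orientation: [-0.032, 0.999, -0.001, 0.001]
force: [0.5, -0.0, 0.3]
opening: 1.001
gripper_force: 0.0
```

```bash
cat >> h.py <<'E'
def rect(P):
    (cx,cy),(w,h),a=cv2.minAreaRect((P[:,:2]*1000).astype(np.float32))
    if w<h: w,h,a=h,w,a-90
    return np.array([cx,cy,w,h,(a+90)%180-90])
def to_tool(target,s=None):
    s=s or ctrl.read_state(); return R.from_quat(s["orientation"]).inv().apply(np.array(target)-s["tool_pos"])
def yaw_y(s=None):
    s=s or ctrl.read_state(); y=R.from_quat(s["orientation"]).apply([0,1,0]); return np.degrees(np.arctan2(y[1],y[0]))
E
python3 - <<'E'
from h import *
np.set_printoptions(precision=4,suppress=True)
d=optics.grab_frame("wrist"); C=cloud(d); ok=d["depth"]>0
print(ctrl.read_state()["tool_pos"],yaw_y())
for q in optics.regions_of(d,"long_core_center")[:3]:
    m=q["pixels"]&ok; P=C[m]; P=P[P[:,2]>.04]; print(q["p"],q["box"],rect(P),P[:,2].max(), np.percentile(P[:,2],95))
for q in optics.tip_of(d,"long_core_center")[:3]: print(q, ray_at_z(d,q["location"],.035))
m=ok&(C[...,2]>.04)&(np.abs(C[...,0]-.434)<.12)&(np.abs(C[...,1]-.074)<.045); print(rect(C[m]),m.sum())
# supports: z between .018 and .03
m=ok&(C[...,2]>.02)&(C[...,2]<.03)&(np.abs(C[...,0]-.434)<.07)&(np.abs(C[...,1]-.074)<.04); print("sup",C[m].min(0),C[m].max(0),m.sum())
cv2.imwrite("pics/w1.png",d["frame"])
E
```

```text
[0.4348 0.0715 0.2339] 93.90749371291986
0.85 [260.8, 169.0, 41.8, 179.6] [434.1779  75.5034 179.3398  35.9571   4.187 ] 0.055577143199182624 0.053355447099197914Traceback (most recent call last):
  File "<stdin>", line 6, in <module>
    return umr_maximum(a, axis, None, out, keepdims, initial, where)
ValueError: zero-size array to reduction operation maximum which has no identity
```

play_rows --steps '[{"offset": [0, 0.025, 0.35], "rot": [0, 0, 0]}, {"offset": [0, 0, 0.35], "rot": [0, 0, 0]}, {"offset": [0, 0, 0.35], "rot": [0, 0, 0]}, {"offset": [0, 0, 0.35], "rot": [0, 0, 0]}, {"offset": [0, 0, 0.3], "rot": [0, 0, 0]}, {"offset": [0, 0, 0.2], "rot": [0, 0, 0]}, {"offset": [0, 0, 0.17], "rot": [0, 0, 0]}, {"offset": [0, 0, 0], "rot": [0, 0, 0]}, {"offset": [0, 0, 0], "rot": [0, 0, 0]}]'

```text
time: 3.5
tool_pos: [0.4336, 0.0777, 0.0267]
orientation: [-0.038, 0.999, 0.0, -0.0]
force: [-0.7, 0.2, -0.1]
opening: 1.003
gripper_force: 0.0
```

Run:
```python
from h import *
s=ctrl.read_state(); print(s["tool_pos"],yaw_y(),s["force"],s["joints"])
```

```text
[0.43360386 0.07770663 0.02673866] 94.35622205535219 [-0.67359647  0.21125833 -0.11288868] [-0.63843869  0.09857449  0.41804197  2.18255496 -0.05256567  0.86998578
  1.45855814]
```

play_rows --steps '[{"offset": [0, -0.015, 0], "rot": [0, 0, 0]}, {"offset": [0, 0, 0], "rot": [0, 0, 0]}, {"offset": [0, 0, 0], "rot": [0, 0, 0]}, {"offset": [0, 0, 0], "rot": [0, 0, 0]}, {"offset": [0, 0, 0], "rot": [0, 0, 0]}, {"offset": [0, 0, 0], "rot": [0, 0, 0]}, {"offset": [0, 0, 0], "rot": [0, 0, 0]}, {"offset": [0, 0, 0], "rot": [0, 0, 0]}]' --jaw 1 --grip_force 35

```text
time: 4.3
tool_pos: [0.4341, 0.074, 0.0265]
orientation: [-0.037, 0.999, -0.001, -0.0]
force: [1.3, -4.8, 1.2]
opening: 0.429
gripper_force: 35.0
```

play_rows --steps '[{"offset": [0, 0, -0.1], "rot": [0, 0, 0]}, {"offset": [0, 0, -0.2], "rot": [0, 0, 0]}, {"offset": [0, 0, -0.3], "rot": [0, 0, 0]}, {"offset": [0, 0, -0.4], "rot": [0, 0, 0]}, {"offset": [0, 0, -0.4], "rot": [0, 0, 0]}, {"offset": [0, 0, 0], "rot": [0, 0, 0]}]'

```text
time: 4.9
tool_pos: [0.4371, 0.0764, 0.1718]
orientation: [-0.037, 0.999, 0.002, 0.005]
force: [2.6, 0.7, -5.7]
opening: 0.424
gripper_force: 35.0
```

```bash
cat > fix.py <<'E'
from h import *
np.set_printoptions(precision=4,suppress=True)
import sys
for n in sys.argv[1:]:
    d=optics.grab_frame(n); C=cloud(d); ok=d["depth"]>0; f=d["frame"].astype(int)
    near=ok&(np.abs(C[...,0]-.435)<.13)&(np.abs(C[...,1]+.235)<.10)
    gray=(f.max(-1)-f.min(-1)<25)
    m=(near&gray&(C[...,2]<.02)).astype(np.uint8)
    # pixels -> points at z=.01 plane
    v,u=np.nonzero(m); P=np.array([ray_at_z(d,(a,b),.01) for a,b in zip(u,v)]) if len(u) else None
    if P is not None: print(n,"base",rect(P),len(P))
    for x in (.39,.48):
        k=near&gray&(np.abs(C[...,0]-x)<.025)&(C[...,2]>.022)&(C[...,2]<.06)&(C[...,1]>-.278)&(C[...,1]<-.18); print(n,"V",k.sum(),rect(C[k]) if k.sum()>9 else "")
    for q,z in (("v_seat",.049),("strap_hinge",.071)):
        for r in optics.tip_of(d,q)[:2]: print(n,q,r["p"],np.array(r["location"]),ray_at_z(d,r["location"],z))
    cv2.imwrite("pics/fix_%s.png"%n,d["frame"])
E
python3 fix.py top scene wrist
```

```text
top base [ 433.7519 -235.3592  198.9289  129.2081   -2.4082] 3940
top V 447 [ 389.374  -233.5412   73.2837   24.8526   87.6596]
top V 459 [ 482.7068 -230.9964   90.839    35.1456   83.3186]
top v_seat 0.85 [371. 177.] [ 0.4357 -0.229   0.049 ]
top strap_hinge 0.78 [400.2 139.6] [ 0.5137 -0.2873  0.071 ]
scene base [ 439.5656 -240.372   200.8661  128.6168   -2.7051] 3258
scene V 468 [ 393.4308 -237.6531   73.2417   27.0202   88.0425]
scene V 471 [ 482.9201 -241.2643   70.709    25.8057   87.4778]
scene v_seat 0.65 [184.9 269.5] [ 0.4423 -0.2365  0.049 ]
scene strap_hinge 0.85 [180.5 299.6] [ 0.5028 -0.2907  0.071 ]
wrist V 0 
wrist V 0
```

play_rows --steps '[{"offset": [0, 0, 0], "rot": [0, 0, 0.073]}, {"offset": [0, -0.25, 0], "rot": [0, 0, 0]}, {"offset": [0, -0.35, 0], "rot": [0, 0, 0]}, {"offset": [-0.06, -0.35, 0], "rot": [0, 0, 0]}, {"offset": [-0.06, -0.35, 0], "rot": [0, 0, 0]}, {"offset": [0, -0.35, 0], "rot": [0, 0, 0]}, {"offset": [0, -0.25, 0], "rot": [0, 0, 0]}, {"offset": [0, 0, 0], "rot": [0, 0, 0]}, {"offset": [0, 0, 0], "rot": [0, 0, 0]}]'

```text
time: 6.25
tool_pos: [0.438, -0.1153, 0.1662]
orientation: [0.021, 1.0, 0.0, -0.0]
force: [1.1, 1.0, -5.7]
opening: 0.428
gripper_force: 35.0
```

```bash
python3 fix.py wrist
python3 - <<'E'
from h import *
s=ctrl.read_state(); print(s["tool_pos"],yaw_y(s),s["force"],s["joints"])
E
```

```text
wrist base [ 423.4105 -233.7749  172.567   129.7971   -2.5206] 19908
wrist V 3253 [ 391.0252 -233.7873   73.1922   24.2578   87.4905]
wrist V 902 [ 473.7068 -227.0056   89.8193   27.8876   65.4691]
wrist v_seat 0.61 [ 98.9 196. ] [ 0.4358 -0.2385  0.049 ]
[ 0.4382611  -0.11396897  0.16627694] 87.79317975889317 [-0.45183399  0.6435453  -5.30092247] [-0.47459197 -0.09145287  0.64596518  2.02550506  0.05899248  1.19034277
  1.67968288]
```

View pics/fix_wrist.png

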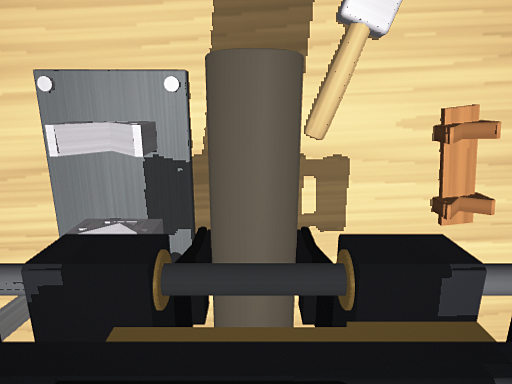

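play_rows --steps '[{"offset": [0, -0.25, 0], "rot": [0, 0, 0]}, {"offset": [0, -0.3, 0], "rot": [0, 0, 0]}, {"offset": [0, -0.3, 0], "rot": [0, 0, 0]}, {"offset": [-0.02, -0.25, 0.1], "rot": [0, 0, 0]}, {"offset": [0, -0.115, 0.2], "rot": [0, 0, 0]}, {"offset": [0, 0, 0.2], "rot": [0, 0, 0]}, {"offset": [0, 0, 0], "rot": [0, 0, 0]}, {"offset": [0, 0, 0], "rot": [0, 0, 0]}]'

```text
time: 7.2
tool_pos: [0.4356, -0.2356, 0.1165]
orientation: [0.019, 1.0, 0.0, -0.0]
force: [1.4, 0.7, -6.2]
opening: 0.426
gripper_force: 35.0
```

Run:
```python
from h import *
np.set_printoptions(precision=4,suppress=True)
for _ in range(3):
    d=optics.grab_frame("wrist"); s=ctrl.read_state(); print(s["tool_pos"],yaw_y(s))
C=cloud(d); ok=d["depth"]>0
z0=s["tool_pos"][2]+.008
m=ok&(np.abs(C[...,2]-z0)<.03)&(np.abs(C[...,1]+.2355)<.03)&(C[...,0]<.41); P=C[m]
print("held",rect(P),P[:,2].max(),P[:,0].min(), P[P[:,0]<.36][:,2].max(),P[(P[:,0]>.38)][:,2].max())
k=ok&(np.abs(C[...,0]-.39)<.025)&(C[...,2]>.022)&(C[...,2]<.06)&(np.abs(C[...,1]+.235)<.05); print("V",k.sum(),rect(C[k]))
cv2.imwrite("pics/w2.png",d["frame"])
```

```text
[ 0.4362 -0.236   0.1172] 87.78612143713771
[ 0.4365 -0.2362  0.1176] 87.78614299942583
[ 0.4365 -0.2363  0.1177] 87.76906401250017
held [ 378.8045 -232.5991   63.7341   38.1327   -2.5357] 0.14578621983081128 0.3463806502878617 0.145488221124613 0.14536016902763899
V 894 [ 390.8194 -233.9634   72.163    23.9686   87.4929]
```

View pics/w2.png

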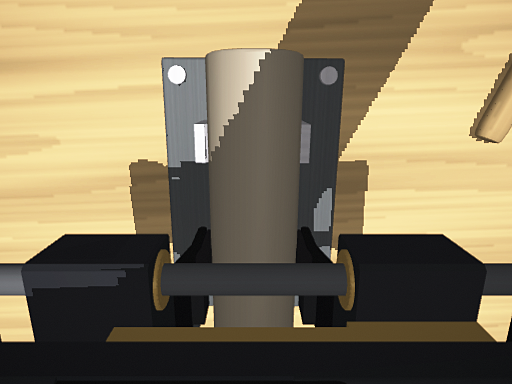

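play_rows --steps '[{"offset": [0.01, -0.008, 0.15], "rot": [0, 0, 0]}, {"offset": [0, 0, 0.2], "rot": [0, 0, 0]}, {"offset": [0, 0, 0.15], "rot": [0, 0, 0]}, {"offset": [0, 0, 0.1], "rot": [0, 0, 0]}, {"offset": [0, 0, 0.06], "rot": [0, 0, 0]}, {"offset": [0, 0, 0.04], "rot": [0, 0, 0]}, {"offset": [0, 0, 0], "rot": [0, 0, 0]}, {"offset": [0, 0, 0], "rot": [0, 0, 0]}]'

```text
time: 8.15
tool_pos: [0.4348, -0.2377, 0.0471]
orientation: [0.02, 1.0, -0.0, 0.001]
force: [0.4, -0.3, -5.9]
opening: 0.429
gripper_force: 35.0
```

play_rows --steps '[{"offset": [0, 0, 0.015], "rot": [0, 0, 0]}, {"offset": [0, 0, 0.015], "rot": [0, 0, 0]}, {"offset": [0, 0, 0], "rot": [0, 0, 0]}, {"offset": [0, 0, 0], "rot": [0, 0, 0]}]'

```text
time: 8.55
tool_pos: [0.4343, -0.2374, 0.0436]
orientation: [0.02, 1.0, 0.0, 0.0]
force: [0.3, 0.9, -6.0]
opening: 0.429
gripper_force: 35.0
```

play_rows --steps '[{"offset": [0, 0, 0.01], "rot": [0, 0, 0]}, {"offset": [0, 0, 0.008], "rot": [0, 0, 0]}, {"offset": [0, 0, 0], "rot": [0, 0, 0]}, {"offset": [0, 0, 0], "rot": [0, 0, 0]}]'

```text
time: 8.95
tool_pos: [0.4343, -0.2374, 0.0417]
orientation: [0.02, 1.0, 0.0, -0.0]
force: [0.8, 0.4, -5.4]
opening: 0.425
gripper_force: 35.0
```

play_rows --steps '[{"offset": [0, 0, 0.006], "rot": [0, 0, 0]}, {"offset": [0, 0, 0], "rot": [0, 0, 0]}, {"offset": [0, 0, 0], "rot": [0, 0, 0]}]'

```text
time: 9.25
tool_pos: [0.4343, -0.2374, 0.0411]
orientation: [0.02, 1.0, 0.0, -0.0]
force: [-0.8, 0.6, -5.8]
opening: 0.428
gripper_force: 35.0
```

play_rows --steps '[{"offset": [0, 0, 0.007], "rot": [0, 0, 0]}, {"offset": [0, 0, 0], "rot": [0, 0, 0]}, {"offset": [0, 0, 0], "rot": [0, 0, 0]}]'

```text
time: 9.55
tool_pos: [0.4345, -0.2373, 0.0407]
orientation: [0.02, 1.0, 0.0, 0.0]
force: [-0.3, 1.2, -2.0]
opening: 0.425
gripper_force: 35.0
```

play_rows --steps '[{"offset": [0, 0, 0.007], "rot": [0, 0, 0]}, {"offset": [0, 0, 0], "rot": [0, 0, 0]}, {"offset": [0, 0, 0], "rot": [0, 0, 0]}]'

```text
time: 9.85
tool_pos: [0.4345, -0.2373, 0.0406]
orientation: [0.02, 1.0, 0.001, 0.0]
force: [-3.1, 3.0, 5.5]
opening: 0.433
gripper_force: 35.0
```

play_rows --steps '[{"offset": [0, 0, 0], "rot": [0, 0, 0]}, {"offset": [0, 0, 0], "rot": [0, 0, 0]}]' --grip_force 3

```text
time: 10.05
tool_pos: [0.4348, -0.2373, 0.0402]
orientation: [0.02, 1.0, 0.0, 0.0]
force: [-2.2, 1.7, 3.1]
opening: 0.438
gripper_force: 3.0
```

play_rows --steps '[{"offset": [0, 0, 0], "rot": [0, 0, 0]}, {"offset": [0, 0, 0], "rot": [0, 0, 0]}, {"offset": [0, 0, 0], "rot": [0, 0, 0]}, {"offset": [0, 0, 0], "rot": [0, 0, 0]}, {"offset": [0, 0, 0], "rot": [0, 0, 0]}]' --jaw -0.2

```text
time: 10.55
tool_pos: [0.4343, -0.2376, 0.0397]
orientation: [0.02, 1.0, -0.0, 0.0]
force: [0.6, -1.4, -0.6]
opening: 0.597
gripper_force: 0.0
```

play_rows --steps '[{"offset": [0, 0, -0.1], "rot": [0, 0, 0]}, {"offset": [0, 0, -0.2], "rot": [0, 0, 0]}, {"offset": [0, 0, -0.3], "rot": [0, 0, 0]}, {"offset": [0, 0, -0.4], "rot": [0, 0, 0]}, {"offset": [0, 0, -0.4], "rot": [0, 0, 0]}, {"offset": [0, 0, -0.4], "rot": [0, 0, 0]}, {"offset": [0, 0, -0.2], "rot": [0, 0, 0]}, {"offset": [0, 0, 0], "rot": [0, 0, 0]}]'

```text
time: 11.35
tool_pos: [0.436, -0.2387, 0.2436]
orientation: [0.02, 1.0, -0.0, 0.004]
force: [0.1, -0.8, -0.7]
opening: 0.6
gripper_force: 0.0
```

Run:
```python
from h import *
np.set_printoptions(precision=4,suppress=True)
s=ctrl.read_state(); print(s["time"],s["tool_pos"],yaw_y(s),s["opening"],s["joints"])
ims=[]
for n in ("wrist","scene","top"):
    d=optics.grab_frame(n); C=cloud(d); ok=d["depth"]>0
    if n!="top": ims.append(d["frame"])
    m=ok&(C[...,2]>.056)&(C[...,2]<.075)&(np.abs(C[...,1]+.237)<.03)&(np.abs(C[...,0]-.434)<.11); P=C[m]
    if len(P)>20: print(n,"core",len(P),rect(P),np.percentile(P[:,2],99))
    for a,b in ((.34,.38),(.41,.46),(.48,.53)):
        q=P[(P[:,0]>a)&(P[:,0]<b)]
        if len(q): print("  z",a,np.percentile(q[:,2],98))
    m=ok&(C[...,2]>.085)&(C[...,2]<.2)&(np.abs(C[...,0]-.506)<.025)&(C[...,1]<-.26)&(C[...,1]>-.35); P=C[m]
    if len(P): 
        t=P[P[:,2]>np.percentile(P[:,2],92)]; print(n,"strap",len(P),"tip",t.mean(0),P[:,2].max(),P[:,1].min(),P[:,1].max())
cv2.imwrite("pics/w3.png",np.hstack([cv2.resize(i,(400,300)) for i in ims]))
```

```text
11.35 [ 0.436  -0.2387  0.2436] 87.65392941291556 0.599932171020305 [-0.3863 -0.0565  0.8166  1.8353  0.0401  1.3382  1.9505]
wrist core 6150 [ 434.7754 -235.7545  179.6788   34.5609   -2.5661] 0.06791115242693606
  z 0.34 0.0677311454969253
  z 0.41 0.06772553372915861
  z 0.48 0.0677371866997657
wrist strap 105 tip [ 0.5039 -0.2866  0.1036] 0.10413451866105261 -0.2885336167717287 -0.2845077274143785
scene core 1205 [ 436.8582 -241.0089  181.0925   34.9011   -1.8752] 0.06916901348343102
  z 0.34 0.06881305936132347
  z 0.41 0.06901753474467698
  z 0.48 0.06875156214415097
scene strap 167 tip [ 0.5091 -0.3009  0.1731] 0.1744402355946396 -0.3039434983373079 -0.2900348365048814
top core 809 [ 397.0032 -233.3838  107.2784   35.4706   -2.9954] 0.07060853466492749
  z 0.34 0.07008051911418656
  z 0.41 0.07057776471657606
top strap 73 tip [ 0.5114 -0.2943  0.1611] 0.16549407613502476 -0.29521580595728053 -0.28584039536864464
```

View pics/w3.png

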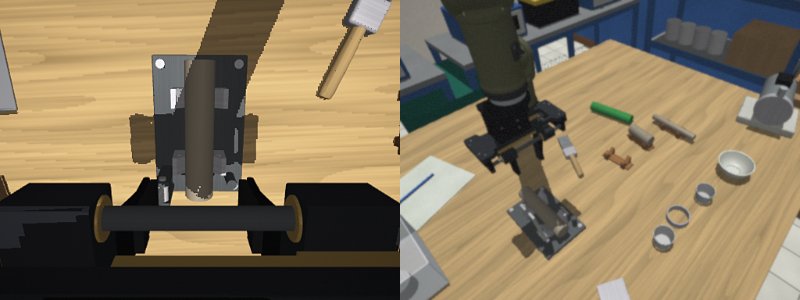

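The wrist view shows the core lying in both notches, level, with its top at 68 mm. Its measured centre is within about 1 mm of the seat. Next I'll push the strap over from its -y side with the fingers closed.

play_rows --steps '[{"offset": [-0.19, -0.285, 0], "rot": [0, 0, 0]}, {"offset": [-0.19, -0.285, 0], "rot": [0, 0, 0]}, {"offset": [-0.19, -0.285, 0], "rot": [0, 0, 0]}, {"offset": [-0.19, -0.285, 0], "rot": [0, 0, 0]}, {"offset": [0, 0, 0], "rot": [0, 0, 0]}, {"offset": [0, 0, 0], "rot": [0, 0, 0]}, {"offset": [0, 0, 0], "rot": [0, 0, 0]}]' --jaw 1 --grip_force 10

```text
time: 12.2
tool_pos: [0.5048, -0.3536, 0.2388]
orientation: [0.02, 1.0, 0.001, -0.001]
force: [0.4, 0.1, -1.0]
opening: 0.058
gripper_force: 0.0
```

Run:
```python
from h import *
np.set_printoptions(precision=4,suppress=True)
s=ctrl.read_state(); print(s["time"],s["tool_pos"],yaw_y(s),s["opening"],s["joints"])
for n in ("wrist","scene"):
    d=optics.grab_frame(n); C=cloud(d); ok=d["depth"]>0
    m=ok&(C[...,2]>.1)&(C[...,2]<.185)&(np.abs(C[...,0]-.506)<.03)&(C[...,1]<-.26)&(C[...,1]>-.345); P=C[m]
    if len(P): print(n,len(P),P.min(0),P.max(0),P[P[:,2]>P[:,2].max()-.008].mean(0))
```

```text
12.2 [ 0.5048 -0.3536  0.2388] 87.67465648581381 0.05841541195724104 [-0.1584  0.337   0.9167  1.5584 -0.2705  1.3823  2.3128]
wrist 660 [ 0.4969 -0.3008  0.1001] [ 0.5168 -0.2868  0.1733] [ 0.5062 -0.2978  0.1709]
scene 150 [ 0.4992 -0.304   0.1007] [ 0.5198 -0.2913  0.1739] [ 0.5102 -0.3012  0.1715]
```

play_rows --steps '[{"offset": [-0.02, 0, 0.2], "rot": [0, 0, 0]}, {"offset": [0, 0, 0.3], "rot": [0, 0, 0]}, {"offset": [0, 0, 0.3], "rot": [0, 0, 0]}, {"offset": [0, 0, 0.17], "rot": [0, 0, 0]}, {"offset": [0, 0, 0], "rot": [0, 0, 0]}]'

```text
time: 12.8
tool_pos: [0.5066, -0.3526, 0.1408]
orientation: [0.02, 1.0, 0.001, -0.001]
force: [-0.0, 0.5, -1.4]
opening: 0.004
gripper_force: 0.0
```

Run:
```python
from h import *
s=ctrl.read_state(); print(s["tool_pos"],s["opening"],s["force"],s["joints"].round(3) if hasattr(s["joints"],"round") else s["joints"])
```

```text
[ 0.50655186 -0.35261931  0.14079323] 0.0035613877987083287 [-0.00194814  0.48450991 -1.43877529] [-0.126  0.419  0.876  1.675 -0.34   1.213  2.361]
```

play_rows --steps '[{"offset": [0, 0.1, 0], "rot": [0, 0, 0]}, {"offset": [0, 0.1, 0], "rot": [0, 0, 0]}, {"offset": [0, 0.08, 0], "rot": [0, 0, 0]}, {"offset": [0, 0.08, 0], "rot": [0, 0, 0]}, {"offset": [0, 0.08, 0], "rot": [0, 0, 0]}, {"offset": [0, 0.08, 0], "rot": [0, 0, 0]}]'

```text
time: 13.4
tool_pos: [0.51, -0.3021, 0.1432]
orientation: [0.02, 1.0, -0.0, 0.0]
force: [1.1, -1.3, 0.5]
opening: 0.004
gripper_force: 0.3
```

play_rows --steps '[{"offset": [0, 0.08, 0], "rot": [0, 0, 0]}, {"offset": [0, 0.08, 0], "rot": [0, 0, 0]}, {"offset": [0, 0.08, 0], "rot": [0, 0, 0]}, {"offset": [0, 0.08, 0], "rot": [0, 0, 0]}, {"offset": [0, 0.08, 0], "rot": [0, 0, 0]}, {"offset": [0, 0, 0], "rot": [0, 0, 0]}, {"offset": [0, 0, 0], "rot": [0, 0, 0]}, {"offset": [0, 0, 0], "rot": [0, 0, 0]}]'

```text
time: 14.2
tool_pos: [0.5113, -0.2629, 0.1428]
orientation: [0.02, 1.0, -0.0, 0.0]
force: [-0.3, -0.2, 0.8]
opening: 0.005
gripper_force: 0.0
```

```bash
cat > st.py <<'E'
from h import *
np.set_printoptions(precision=4,suppress=True)
s=ctrl.read_state(); print(s["time"],s["tool_pos"],s["force"],np.array(s["joints"]))
for n in ("scene","top"):
    d=optics.grab_frame(n); C=cloud(d); ok=d["depth"]>0
    for q in optics.regions_of(d,"strap")[:2]:
        P=C[q["pixels"]&ok]; P=P[P[:,2]>.05]
        if len(P): print(n,q["p"],P.mean(0),P.min(0),P.max(0))
    if n=="scene": cv2.imwrite("pics/s_%d.png"%(s["time"]*100),cv2.resize(d["frame"][180:384,90:362],None,fx=2.5,fy=2.5))
E
python3 st.py; ls pics
```

```text
14.2 [ 0.5113 -0.2629  0.1428] [-0.3456 -0.1952  0.8372] [-0.3234  0.3036  0.8883  1.7833 -0.2541  1.1747  2.1717]
top 0.65 [ 0.5006 -0.2544  0.1059] [ 0.4734 -0.2788  0.081 ] [ 0.5082 -0.2258  0.2112]
a.png
c.png
fix_scene.png
fix_top.png
fix_wrist.png
s_1420.png
top.png
w2.png
w3.png
```

play_rows --steps '[{"offset": [0, -0.1, -0.1], "rot": [0, 0, 0]}, {"offset": [0, -0.2, -0.3], "rot": [0, 0, 0]}, {"offset": [0, -0.2, -0.4], "rot": [0, 0, 0]}, {"offset": [0, 0, -0.4], "rot": [0, 0, 0]}, {"offset": [0, 0, -0.2], "rot": [0, 0, 0]}, {"offset": [0, 0, 0], "rot": [0, 0, 0]}, {"offset": [0, 0, 0], "rot": [0, 0, 0]}, {"offset": [0, 0, 0], "rot": [0, 0, 0]}, {"offset": [0, 0, 0], "rot": [0, 0, 0]}, {"offset": [0, 0, 0], "rot": [0, 0, 0]}]'

```text
time: 15.4
tool_pos: [0.509, -0.3122, 0.2818]
orientation: [0.02, 1.0, 0.0, -0.001]
force: [-0.5, -0.2, -0.7]
opening: 0.006
gripper_force: 0.0
```

play_rows --steps '[{"offset": [0, 0, 0], "rot": [0, 0, 0]}, {"offset": [0, 0, 0], "rot": [0, 0, 0]}, {"offset": [0, 0, 0], "rot": [0, 0, 0]}, {"offset": [0, 0, 0], "rot": [0, 0, 0]}, {"offset": [0, 0, 0], "rot": [0, 0, 0]}, {"offset": [0, 0, 0], "rot": [0, 0, 0]}, {"offset": [0, 0, 0], "rot": [0, 0, 0]}, {"offset": [0, 0, 0], "rot": [0, 0, 0]}, {"offset": [0, 0, 0], "rot": [0, 0, 0]}, {"offset": [0, 0, 0], "rot": [0, 0, 0]}]'

```text
time: 16.4
tool_pos: [0.5093, -0.3126, 0.2828]
orientation: [0.02, 1.0, 0.0, 0.0]
force: [0.6, 0.7, 0.9]
opening: 0.009
gripper_force: 0.0
```

```bash
python3 st.py; ls pics | grep s_
```

```text
16.4 [ 0.5093 -0.3126  0.2828] [0.5628 0.7082 0.9317] [-0.2641  0.2599  0.9348  1.5407 -0.21    1.447   2.2109]
scene 0.72 [ 0.5124 -0.2462  0.0735] [ 0.4942 -0.2972  0.0535] [ 0.524  -0.1898  0.0797]
top 0.61 [ 0.5076 -0.2382  0.0743] [ 0.4928 -0.2925  0.0614] [ 0.52   -0.1834  0.0808]
s_1420.png
s_1639.png
```

View pics/s_1639.png

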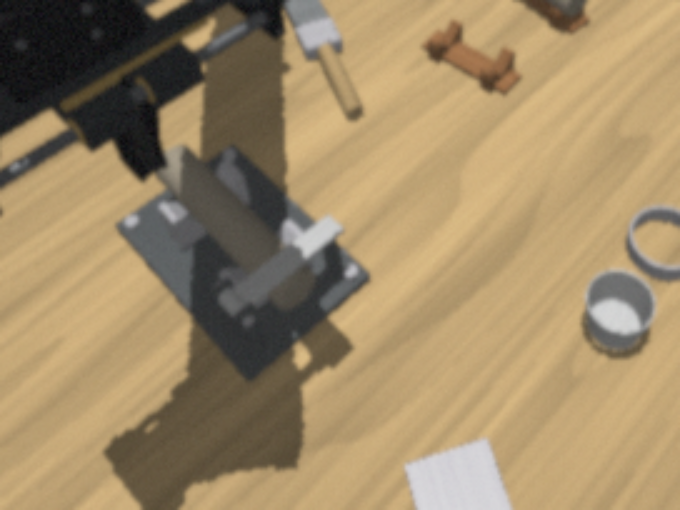

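Run:
```python
from h import *
np.set_printoptions(precision=4,suppress=True)
for n in ("top","scene"):
    d=optics.grab_frame(n); C=cloud(d); ok=d["depth"]>0
    m=ok&(C[...,2]>.056)&(C[...,2]<.09)&(np.abs(C[...,1]+.237)<.02)&(np.abs(C[...,0]-.434)<.11); P=C[m]
    print(n,rect(P),[round(np.percentile(P[(P[:,0]>a)&(P[:,0]<a+.03)][:,2],95),4) for a in (.35,.38,.41,.44,.46) if ((P[:,0]>a)&(P[:,0]<a+.03)).sum()>5])
    m=ok&(np.abs(C[...,0]-.508)<.007)&(C[...,1]<-.19)&(C[...,1]>-.28)&(C[...,2]>.06)&(C[...,2]<.09); P=C[m]; print("strap slope,z",np.polyfit(P[:,1],P[:,2],1),P[:,2].mean())
```

```text
top [ 432.8796 -236.1306  180.1719   39.4201   -0.831 ] [np.float64(0.0698), np.float64(0.0695), np.float64(0.0692), np.float64(0.0695), np.float64(0.0696)]
strap slope,z [0.0005 0.0743] 0.07413977130023096
scene [ 437.5342 -236.9809  180.4131   39.9305   -0.0258] [np.float64(0.0683), np.float64(0.0688), np.float64(0.0682), np.float64(0.0683), np.float64(0.0684)]
strap slope,z [-0.0054  0.0724] 0.07365947131096981
```

The scene crop shows the strap lying across the core's end at about (290,265), level, with its top at 74 mm. The core is level in both V-blocks and the arm is clear of everything.

```bash
python3 -c "
from workcell import ctrl; print(ctrl.hand_in())"
```

```text
the job is handed in; nothing more can be done
None
```

I handed the job in at about 16.5 s: the full-size core lies level in both V-block notches, centred to about 1 mm, with the strap swung over and resting on it and the arm clear; no verdict came back.

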